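Take a metal reading on the clamped medal blank

ROBOT

A 6-joint arm with a two-finger parallel gripper is mounted at the origin on the work surface. World frame = base frame: x ahead of the robot, y to its left, z up, the work surface at z = 0. Lengths are in m, angles in rad, forces in N, time in s.
With the tool pointing down it reaches from about 0.35 to 0.875 m from the base axis. Payload 4.2 kg.
Tool frame: the origin (TCP) lies at the very end of the fingers, on their centre line; the grasp point (between the pads) lies 19 mm behind it; z points along the fingers, y is the line along which they close (so a half turn about z gives the same grasp; the last joint's range is limited). The gripper opens to 85 mm and grips with 20 to 120 N. Pads are 22 mm wide; open, the fingers measure 114 mm over their backs; the gripper's body (76 mm by 85 mm) begins 54 mm behind the grasp point. The pads swing forward as they close: fully open they stand 13 mm farther back than shut.
Start: joints at [1.443, 0.385, 0.008, 0, -1.194, -0.259], TCP at [0.236, 0.579, 0.231] pointing down, gripper open.
Joint ranges: [-3.14, 3.14], [-1.21, 2.06], [-1.07, 1.41], [-3.16, 2.05], [-2.99, -0.16], [-3.1, 3.1]. Speed limits (rad/s): [2.79, 2.79, 3.14, 3.14, 3.14, 3.14].

INTERFACE

Orientations are given as a unit quaternion [x, y, z, w].
In Python, from cell import manip gives the robot as it stands.
- The arm moves only by the shell command python3 -m pendant 'ROWS' [FORCE]. ROWS is JSON, a list of rows, each a list of 3 entries, a list of its own where there are three numbers: the finger opening in mm, from 0 to 85.4, then the shift along the tool's x, y, z in mm, then the turn about the tool's z in rad. A call has 1 to 12 rows; each row shifts and turns the commanded pose from where the row before left it, along the tool's axes as they then stand; what a row does not reach is not made up. A row lasts 1/12 s, in which the tool goes at most 41.7 mm and 7.16 degrees, less where a joint would pass 70% of its speed; a pose out of reach is approached as far as the arm can. A call is refused whole if a number of a shift passes 41.7 or a number of a turn 0.125, either way. A call with a gripper value outside its range is refused whole. The fingers move at their own pace and stop on an object; FORCE is the grip in N (left out, the last holds). Time passes only in rows, so rows that do not move let the fingers close. It gives the time, the measured TCP pose, the force, the opening and the grip force at its end, in the units of the state.
- manip.read_state(): the state, without advancing time (a new reading comes with each control period).
- manip.get_image(name): name is "side" or "top"; returns the picture (420x560x3 uint8, red, green, blue); there is no depth.
- manip.camera_info(name): a dict with "K" (3x3 intrinsics, pixels), "R" (3x3) and "t" (3): a world point X has camera coordinates R X + t. Camera axes: x right, y down, z forward; pixel columns grow to the right and rows downward; lengths in m; the calibration is good to about 2 mm. A picture is of the moment at which its call begins. camera_info takes no time and is no camera call.
- manip.finish_job(): hands the job in; it is judged then, once.
The state is a dict: "time": time; "joints": joint angles; "joint_vel": joint speeds; "tau": joint torques, N m; "tcp_pos": TCP position; "tool_rot": TCP orientation; "force": force on the tool from outside, world axes, zero at the start; "torque": the same for the moment, N m; "opening": finger opening in m; "finger_force": force on a finger pad.
Only numpy, scipy, OpenCV 4.12 (cv2) and the standard library are available. Lean on these libraries where they do the work, as an engineer would, in place of code of your own. Each camera call takes 0.05 s, during which the arm holds its last target. There are 200 camera calls.

TASK

Take a reading on the medal blank that is clamped in the tilted ball vise. First raise the tester's screen to about 105 degrees open, so that it leans back a little past upright and stays there to be read; then draw the pen probe from its holder, set its tip inside the small ring scribed on the clamped blank, square to the blank's sloping face, and press lightly until the sprung tip is pushed about half-way in. Finish like that, still holding the probe on the ring; do not press hard or shift the vise head, and leave the other things on the bench where they are.

Things in the scene. Friction and masses are not known exactly. Their poses are not given: they have to be found in the camera images.
- tester: Fixed bench instrument, a grey clamshell case like a small thick laptop, 160 (x) by 180 (y) by 40 mm high. Origin under the centre of its base; front faces its own -x (towards the robot, within 0.25 rad); hinge along y at the rear top edge, 80 mm behind the origin, 42 mm up. It stands left or right of the probe holder, the ball vise on the other side.
- screen (a joint): Opening angle of the tester's screen lid, rad: 0 shut flat on the case, 1.57 upright, 1.83 is 105 degrees, stop at 2.4. It starts between 0 and 0.3. The hinge is stiff: the lid stays where it is left. About 6 N at the lip lifts it. The lid is 160 by 180 by 16 mm with the screen on its underside.
- screen_lip (a point): Middle of the front edge of the black lip that lifts the lid: it sticks out 24 mm beyond the case's front, 80 mm wide, 8 mm thick, its underside level with the lid's (42 mm over the bench when shut) and free, so fingertips can push it up from underneath. 184 mm from the hinge line, 4 mm above the lid's underside. Axes turn with the lid: x lip to hinge, y along the hinge, z out of its upper side.
- screen_hinge (a point): Middle of the lid's hinge line, at the level of the lid's underside; the hinge runs along its y. Axes as for the lip.
- holder: Fixed weighted probe holder: round foot 80 mm across and 12 mm high, carrying a black tube (29 mm across, 45 mm long) that leans 20 degrees from upright towards the holder's own -y (roughly to the robot's right). Origin under the centre of the foot.
- holder_rim (a point): Centre of the mouth of the holder's tube, 72 mm above the bench; the probe's collar rests on it. Axes are those of the holder, not of the leaning tube.
- probe: Wireless pen probe, 170 mm long, about 0.12 kg, loose in the leaning holder, tip down. Origin on its axis under its steel collar (27 mm across, 6 thick); z runs along the axis from tip to handle end. Dark grey grip barrel, 22 mm across, z = 6 to 105 mm, black cap to 112: hold it there. Below the collar a steel nose 16 mm across to z = -42 mm, inside the tube. Pull it out along its axis.
- probe_tip (a point): End of the probe's sprung steel tip (8 mm rod with a round end), on the probe's axis, 58 mm below the probe's origin when not pressed. Axes as the probe's.
- plunger (a joint): How far the sprung tip is pushed into the nose, m: 0 fully out, 0.010 fully in. The spring takes 1.2 N to start, 3.2 N half-way (0.005) and 5.2 N fully in.
- vise: Fixed engraver's ball vise: a dark round base 132 mm across with a steel ball 110 mm across sitting in it, its centre 60 mm above the bench. Origin under the centre of the base.
- vise_head: The vise's ball, dark jaws and the clamped silver medal blank: a plain disc 64 mm across, 6 thick, between four short pins that end below its face. Origin at the ball's centre, 60 mm over the bench; z square to the blank's face, whose middle is 53 mm up it. Held by stiff friction, the face sloping 0.20 to 0.38 rad from level towards the vise's own -x (roughly towards the robot).
- spot (a point): Centre of the scribed ring (a thin dark line, 13 mm across) on the upper face of the clamped blank, 15 mm from the middle of the face; z points square out of the face.
- jar: Bystander: knobbed glass jar, 82 mm across, 97 mm high, at the back.
- charcoal: Bystander: black charcoal soldering block, 90 by 58 by 30 mm, beyond the holder.
- pliers: Bystander: flat-nose pliers lying nearest the robot, 140 mm long, 13 mm high.
- blank: Bystander: a second, unmarked medal blank lying flat on the bench, 64 mm across, 6 mm thick.
- loupe: Bystander: small black and steel loupe, 21 mm high.
- hammer: Bystander: hammer lying at the far left, 240 mm long.
- file: Bystander: file with a wooden handle, at the far right, 255 mm long, 22 mm high.
- dapping: Bystander: 50 mm steel dapping cube, at the back right.
Mind the look-alikes: they are no part of the job. Leave any pink look-alike of the holder alone.

How it is judged:
By the outcome, as a careful person would: the job done as asked, in the order asked, and still so for the second after the job is handed in, while the arm keeps its last pose, push and grip.
It also fails if it takes over 67 s, if anything falls off the work surface, if the arm or the gripper's body presses on something with over 40 N, if the wrist force passes 120 N, or if a joint passes its speed limit or range.

## Working session

There is one attempt and no reset: what is moved stays moved. The work goes in short steps, Python scripts to look and compute and a shell command to move; the robot and the scene stay as the last step left them, time stands still between calls to the robot, and variables do not carry over. Pictures are saved under pics/ and viewed, at most 10 in all, crops included, and the job is handed in when it is done.

```bash
ls; mkdir -p pics
python3 - <<'E'
from cell import manip
import cv2,numpy as np
np.set_printoptions(precision=4,suppress=True)
for n in("top","side"):
    im=manip.get_image(n); cv2.imwrite(f"pics/{n}0.png",im[...,::-1])
    c=manip.camera_info(n); print(n,np.array(c["K"]),np.array(c["R"]),np.array(c["t"]), -np.array(c["R"]).T@np.array(c["t"]))
print(manip.read_state())
E
```

```text
pics
top [[390.0392   0.     278.11  ]
 [  0.     390.0392 209.4196]
 [  0.       0.       1.    ]] [[ 0.0041 -1.     -0.0089]
 [-0.9899 -0.0028 -0.1421]
 [ 0.142   0.0094 -0.9898]] [0.0125 0.5652 1.1662] [0.3937 0.0031 1.2347]
side [[474.4678   0.     281.6255]
 [  0.     474.4678 206.0621]
 [  0.       0.       1.    ]] [[ 0.827  -0.5622  0.0051]
 [-0.3787 -0.5637 -0.734 ]
 [ 0.4156  0.6051 -0.6791]] [-0.4673  0.2872  1.0749] [ 0.0485 -0.7512  0.9432]
{'time': 0.1, 'joints': array([ 1.4426,  0.3855,  0.0068, -0.0004, -1.194 , -0.2586]), 'joint_vel': array([-0.0003, -0.001 ,  0.0042,  0.0009, -0.0019, -0.    ]), 'tau': array([ -0.0002, -39.3317,  18.893 ,   4.198 ,  -0.0026,   0.    ]), 'tcp_pos': array([0.2355, 0.5784, 0.2303]), 'tool_rot': array([ 0.9813, -0.1923, -0.0001,  0.001 ]), 'force': array([-0.0534,  1.1027, -0.187 ]), 'torque': array([ 0.0386,  0.0302, -0.0159]), 'finger_force': 0.0, 'opening': 0.08538408704241603}
```

View pics/top0.png

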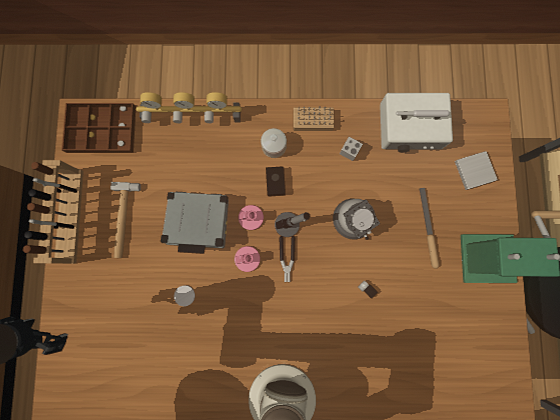

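View pics/side0.png

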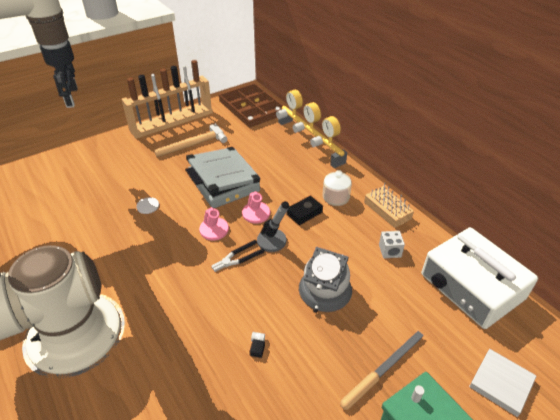

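```bash
cat > m.py <<'E'
import cv2,numpy as np
def cell(im,x,y,s,w=400,h=300):
    """crop starting at (x,y) scaled s; grid each 10 px labelled"""
    c=im[y:y+int(np.ceil(h/s)),x:x+int(np.ceil(w/s))]
    c=cv2.resize(c,None,fx=s,fy=s,interpolation=cv2.INTER_CUBIC)[:h,:w].copy()
    for u in range(-(-x//10)*10,x+int(w/s)+1,10):
        p=int((u+.5-x)*s); cv2.line(c,(p,0),(p,6),(0,255,255),1); cv2.putText(c,str(u),(p-10,16),0,.35,(0,255,255),1)
    for v in range(-(-y//10)*10,y+int(h/s)+1,10):
        p=int((v+.5-y)*s); cv2.line(c,(0,p),(6,p),(0,255,255),1); cv2.putText(c,str(v),(8,p+4),0,.35,(0,255,255),1)
    return c
E
python3 - <<'E'
import cv2,numpy as np
from m import cell
t=cv2.imread('pics/top0.png');s=cv2.imread('pics/side0.png')
A=np.hstack([cell(t,155,185,5,400,400),cell(s,178,138,4.5,400,400)])
B=np.vstack([np.hstack([cell(t,333,197,8),cell(s,298,246,7)]),np.hstack([cell(t,268,204,8),cell(s,250,196,5)])])
cv2.imwrite('pics/A.png',A);cv2.imwrite('pics/B.png',B)
E
```

```text
(no output)
```

View pics/A.png

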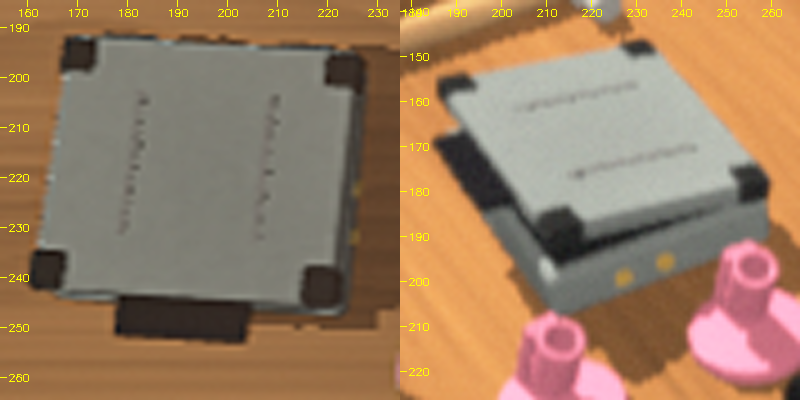

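View pics/B.png

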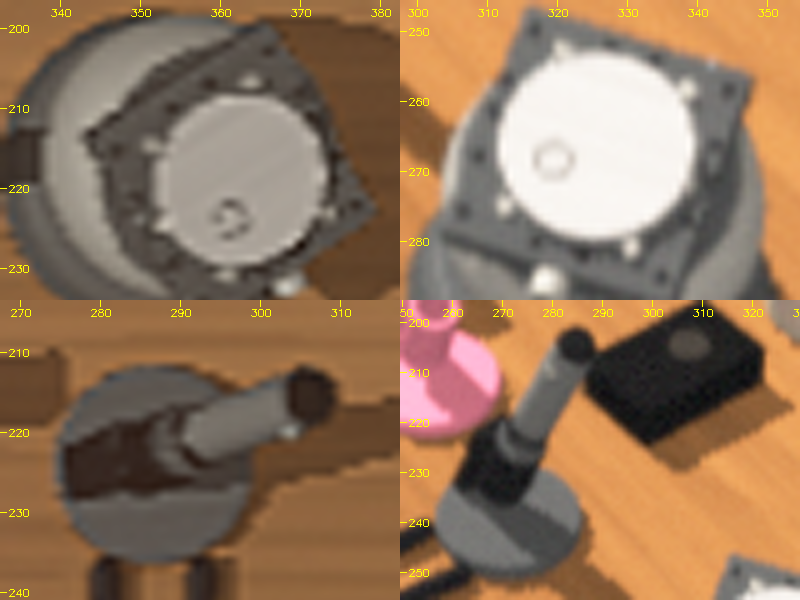

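```bash
cat >> m.py <<'E'
import json
from scipy.spatial.transform import Rotation as R
from scipy.optimize import least_squares
def cams():
    from cell import manip
    return {n:{k:np.array(v) for k,v in manip.camera_info(n).items()} for n in("top","side")}
def proj(c,X):
    p=(np.atleast_2d(X)@c["R"].T+c["t"])@c["K"].T
    return p[:,:2]/p[:,2:]
def disc(C,n,r,N=72):
    a=np.linspace(0,2*np.pi,N,endpoint=False);n=n/np.linalg.norm(n)
    u=np.cross(n,[1,0,0]);u/=np.linalg.norm(u);v=np.cross(n,u)
    return C+r*(np.cos(a)[:,None]*u+np.sin(a)[:,None]*v)
E
cat > fit.py <<'E'
from m import *
from scipy.spatial import cKDTree
c=cams();im={n:cv2.imread(f'pics/{n}0.png') for n in c}
np.set_printoptions(precision=4,suppress=True)
# tester
top=np.array([[167.5,192],[227,195.5],[160.5,242.5],[223.5,246.5],[177,252],[203.5,253.5]])
side=np.array([[232,147],[258.5,178],[188,156],[212,191]])
def lid(p,thick=.016):
    x,y,yaw,th=p
    L=np.array([[0,.09,thick],[0,-.09,thick],[-.16,.09,thick],[-.16,-.09,thick],[-.184,.04,.008],[-.184,-.04,.008]])
    Q=R.from_euler('y',th).apply(L)+[.08,0,.042]
    return R.from_euler('z',yaw).apply(Q)+[x,y,0]
f=lambda p:np.r_[(proj(c["top"],lid(p))-top).ravel(),(proj(c["side"],lid(p)[:4])-side).ravel()]
s=least_squares(f,[.5,.25,0,.2],loss='soft_l1');T=s.x;print("tester x y yaw th",T,np.abs(f(T)).reshape(-1,2).round(1).tolist())
# probe: rim xy, azimuth, tilt
tp=np.array([[289.3,223.5],[306.3,215.4],[286.8,224.1]]);sp=np.array([[272.9,223.5],[284.7,204.5]])
def ax(p): return np.array([np.sin(p[3])*np.cos(p[2]),np.sin(p[3])*np.sin(p[2]),np.cos(p[3])])
def pr(p):
    o=np.array([p[0],p[1],.072]);return np.array([o+.004*ax(p),o+.112*ax(p)])
g=lambda p:np.r_[(proj(c["top"],pr(p))-tp[:2]).ravel(),(proj(c["side"],pr(p))-sp).ravel(),(p[3]-.349)*20]
s=least_squares(g,[.45,0,-1.5,.35]);P=s.x;print("probe rimxy az tilt",P,g(P).round(1))
# vise disc: contours of the bright disc
cont={}
seed={"top":(366,217),"side":(330,262)}
for n in c:
    b=cv2.cvtColor(im[n],cv2.COLOR_BGR2GRAY).astype(float)
    th=125 if n=="top" else 190
    ctr=np.array([362.7,219.2] if n=="top" else [325.5,266.4]);pts=[]
    for a in np.linspace(0,2*np.pi,60,endpoint=False):
        r=np.arange(7,18,.1);d=ctr+r[:,None]*[np.cos(a),np.sin(a)]
        v=cv2.remap(b.astype(np.float32),d[None,:,0].astype(np.float32),d[None,:,1].astype(np.float32),cv2.INTER_LINEAR)[0]
        k=np.where(v<th)[0]
        if len(k): pts.append(d[k[0]])
    cont[n]=np.array(pts)
    e=cv2.fitEllipse(cont[n].astype(np.float32));print(n,e)
ringpx={"top":np.array([361.4,223.75]),"side":np.array([319.4,268.2])}
def nrm(p): return np.array([-np.sin(p[3])*np.cos(p[4]),-np.sin(p[3])*np.sin(p[4]),np.cos(p[3])])
def h(p):
    o=[]
    for n in c:
        E=proj(c[n],disc(p[:3],nrm(p),.032,360));t=cKDTree(E);d,_=t.query(cont[n])
        o.append(np.minimum(d,3)*.3)
    C=p[:3];o.append([(C[2]-.06-.053*np.cos(p[3]))*300])
    return np.concatenate(o)
s=least_squares(h,[.46,-.2,.11,.3,0.],loss='soft_l1',f_scale=.2,diff_step=1e-4);V=s.x;print("disc C tilt az",V,"cost",s.cost,"n",nrm(V),"zexp",.06+.053*np.cos(V[3]))
J=s.jac;print("sd",np.sqrt(np.diag(np.linalg.inv(J.T@J)))*.2)
print("ball",V[:3]-.053*nrm(V))
def spot(n):
    d=c[n]["R"].T@np.linalg.inv(c[n]["K"])@np.r_[ringpx[n],1];o=-c[n]["R"].T@c[n]["t"]
    return o+d*((V[:3]-o)@nrm(V))/(d@nrm(V))
for n in c:print("spot",n,spot(n),np.linalg.norm(spot(n)-V[:3]))
B=V[:3]-.053*nrm(V)
def draw(n,im):
    S=4;im=cv2.resize(im,None,fx=S,fy=S,interpolation=cv2.INTER_CUBIC)
    def pl(X,col,cl=True): cv2.polylines(im,[((proj(c[n],X)+.5)*S).astype(int)],cl,col,1)
    pl(disc(V[:3],nrm(V),.032),(0,0,255));pl(disc(np.array([B[0],B[1],0]),np.array([0,0,1.]),.066),(0,255,0))
    o=-c[n]["R"].T@c[n]["t"];pl(disc(B,o-B,.055),(255,0,0))
    pl(disc((spot("top")+spot("side"))/2,nrm(V),.0065),(0,255,255))
    pl(pr(P),(0,255,255),False);q=lid(T);pl(q[[0,1,3,2]],(0,0,255));pl(q[4:],(0,255,0),False)
    pl(disc(np.array([P[0],P[1],.072]),ax(P),.0145),(0,0,255))
    return im
if __name__=="__main__":
    a=draw("top",im["top"])[185*4:250*4,155*4:355*4];a2=draw("top",im["top"])[190*4:250*4,330*4:390*4]
    b=draw("side",im["side"])[235*4:315*4,245*4:365*4];b2=draw("side",im["side"])[140*4:215*4,180*4:265*4]
    M=np.zeros((600,800,3),np.uint8)
    M[:240,:240]=a2;M[:260,250:800]=a[:,:550];M[270:590,:480]=b;M[290:590,-310:]=b2[:,:310]
    cv2.imwrite('pics/C.png',M)
E
python3 fit.py
```

```text
tester x y yaw th [ 0.5297  0.2669 -0.0534  0.146 ] [[0.8, 0.3], [0.4, 0.6], [0.3, 0.3], [2.1, 0.3], [0.2, 0.2], [0.6, 0.3], [0.7, 0.0], [2.0, 0.0], [2.8, 0.5], [1.5, 1.0]]
probe rimxy az tilt [ 0.5204 -0.0197 -1.3798  0.4141] [ 0.6 -1.  -0.   0.2 -0.7  0.5 -0.1 -0.6  1.3]
top ((362.37542724609375, 218.89093017578125), (20.983428955078125, 21.986690521240234), 56.13967514038086)
side ((325.6407470703125, 266.097900390625), (26.816356658935547, 28.385011672973633), 83.29443359375)
disc C tilt az [ 0.46   -0.2     0.1106  0.3     0.    ] cost 17.326906697735087 n [-0.2955 -0.      0.9553] zexp 0.11063267872462307Traceback (most recent call last):
  File "fit.py", line 46, in <module>
    J=s.jac;print("sd",np.sqrt(np.diag(np.linalg.inv(J.T@J)))*.2)
                                       ~~~~~~~~~~~~~^^^^^^^
    ainv = _umath_linalg.inv(a, signature=signature)
    raise LinAlgError("Singular matrix")
numpy.linalg.LinAlgError: Singular matrix
```

```bash
sed -i 's/np.minimum(d,3)\*.3/d*.3/; s/\[.46,-.2,.11,.3,0.\]/[.51,-.2,.11,.3,0.]/; s/,diff_step=1e-4//' fit.py; python3 fit.py
```

```text
tester x y yaw th [ 0.5297  0.2669 -0.0534  0.146 ] [[0.8, 0.3], [0.4, 0.6], [0.3, 0.3], [2.1, 0.3], [0.2, 0.2], [0.6, 0.3], [0.7, 0.0], [2.0, 0.0], [2.8, 0.5], [1.5, 1.0]]
probe rimxy az tilt [ 0.5204 -0.0197 -1.3798  0.4141] [ 0.6 -1.  -0.   0.2 -0.7  0.5 -0.1 -0.6  1.3]
top ((362.37542724609375, 218.89093017578125), (20.983428955078125, 21.986690521240234), 56.13967514038086)
side ((325.6407470703125, 266.097900390625), (26.816356658935547, 28.385011672973633), 83.29443359375)
disc C tilt az [ 0.5281 -0.2308  0.1101  0.35    0.5075] cost 0.7183294994636635 n [-0.2997 -0.1667  0.9394] zexp 0.10978625146444136
sd [0.0003 0.0003 0.0005 0.0238 0.0581]
ball [ 0.5439 -0.222   0.0603]
spot top [ 0.5143 -0.2281  0.1062] 0.014526855591871488
spot side [ 0.5147 -0.226   0.1067] 0.01463062047437326
```

View pics/C.png

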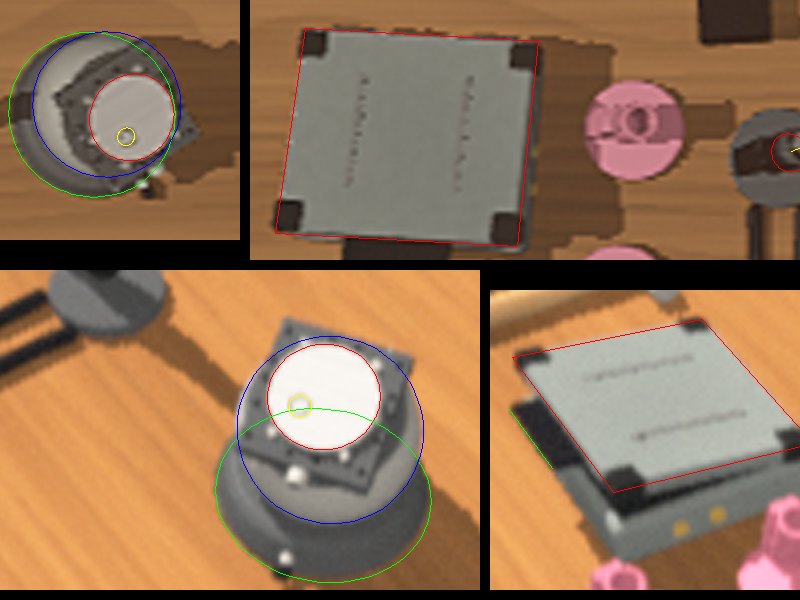

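```bash
cat >> m.py <<'E'
def go(X,az=None,n=1):
    """shift (mm, tool axes as they stand) and turn to bring TCP to X with tool x at azimuth az"""
    from cell import manip
    s=manip.read_state();q=R.from_quat(s["tool_rot"])
    d=q.inv().apply(np.array(X)-s["tcp_pos"])*1000
    xa=q.as_matrix()[:,0];a=np.arctan2(xa[1],xa[0])
    print("t",round(s["time"],2),"az",round(a,3),"shift",(d/n).round(1),"x",n,"turn",None if az is None else round(((a-az+np.pi)%(2*np.pi)-np.pi)/n,4),"F",s["force"].round(1),"op",round(s["opening"]*1000,1))
T=np.array([.5297,.2669,-.0534,.146])
def lipg(th,r=.178,h=.004):
    """world point on lip at radius r from hinge, mid thickness"""
    Q=np.array([.08-r*np.cos(th)+h*np.sin(th),0,.042+r*np.sin(th)+h*np.cos(th)])
    return R.from_euler('z',T[2]).apply(Q)+[T[0],T[1],0]
E
python3 - <<'E'
from m import *
g=lipg(.146);print(g)
# fingertip at 80 mm open ~12mm above TCP
go([g[0],g[1],.19],-.053,1)
E
python3 -m pendant '[[85,[0,0,0],-0.111],[85,[0,0,0],-0.111],[85,[0,0,0],-0.111],[85,[0,0,0],0]]' 30
python3 - <<'E'
from m import *
g=lipg(.146)
go([g[0],g[1],.19],-.053,12)
E
```

```text
[0.43431185 0.27199857 0.07185322]
t 0.1 az -0.387 shift [299.7 208.6  40.8] x 1 turn -0.3339 F [-0.1  1.1 -0.2] op 85.4
time: 0.43
tcp_pos: [0.2356, 0.5786, 0.2307]
tool_rot: [1.0, -0.026, -0.0, 0.001]
force: [1.0, -0.1, -1.2]
opening: 0.0852
finger_force: 0.0
t 0.43 az -0.052 shift [17.9 24.6  3.4] x 12 turn 0.0001 F [ 1.  -0.1 -1.2] op 85.2
```

```bash
python3 -m pendant '[[85.4,[18,24.6,3.4],0],[85.4,[18,24.6,3.4],0],[85.4,[18,24.6,3.4],0],[85.4,[18,24.6,3.4],0],[85.4,[18,24.6,3.4],0],[85.4,[18,24.6,3.4],0],[85.4,[18,24.6,3.4],0],[85.4,[18,24.6,3.4],0],[85.4,[18,24.6,3.4],0],[85.4,[18,24.6,3.4],0],[85.4,[18,24.6,3.4],0],[85.4,[18,24.6,3.4],0]]'
python3 -m pendant '[[85.4,[0,0,30],0],[85.4,[0,0,30],0],[85.4,[0,0,25],0],[85.4,[0,0,0],0],[85.4,[0,0,0],0]]'
python3 - <<'E'
from m import *
from cell import manip
g=lipg(.146); go([g[0],g[1],.065],-.053,1)
t=manip.get_image("top")[...,::-1].copy();s=manip.get_image("side")[...,::-1].copy()
c=cams()
cv2.imwrite('pics/top1.png',t);cv2.imwrite('pics/side1.png',s)
cv2.imwrite('pics/D.png',np.hstack([cell(t,155,195,5,400,400),cell(s,165,120,4,400,400)]))
E
```

```text
time: 1.43
tcp_pos: [0.436, 0.271, 0.1903]
tool_rot: [1.0, -0.028, -0.0, 0.0]
force: [0.5, -0.8, -0.1]
opening: 0.0857
finger_force: 0.0
time: 1.85
tcp_pos: [0.4352, 0.2718, 0.1048]
tool_rot: [1.0, -0.028, -0.001, 0.001]
force: [0.9, 0.3, -0.1]
opening: 0.0855
finger_force: 0.0
t 1.85 az -0.055 shift [-0.9 -0.2 39.8] x 1 turn -0.0024 F [ 0.9  0.3 -0.1] op 85.5
```

View pics/D.png

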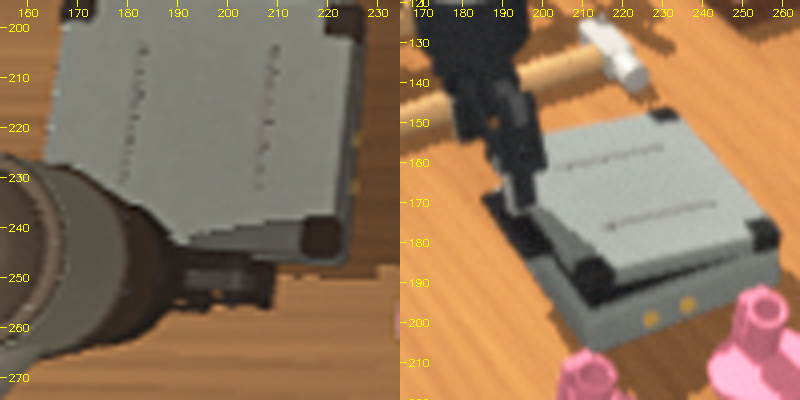

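```bash
python3 -m pendant '[[85.4,[0,0,10],0],[85.4,[0,0,10],0],[85.4,[0,0,5],0],[85.4,[0,0,5],0],[85.4,[0,0,0],0]]';python3 -m pendant '[[85.4,[0,0,5],0],[85.4,[0,0,5],0],[85.4,[0,0,5],0],[85.4,[0,0,5],0],[85.4,[0,0,0],0]]'
```

```text
time: 2.37
tcp_pos: [0.435, 0.2719, 0.0743]
tool_rot: [1.0, -0.027, -0.001, 0.001]
force: [-0.3, 0.9, 0.3]
opening: 0.0852
finger_force: 0.0
time: 2.78
tcp_pos: [0.435, 0.2719, 0.0543]
tool_rot: [1.0, -0.027, -0.001, 0.001]
force: [-0.9, -0.1, -0.2]
opening: 0.0857
finger_force: 0.0
```

No contact while straddling; close.

```bash
python3 -m pendant '[[70,[0,0,2],0],[70,[0,0,0],0],[70,[0,0,0],0],[70,[0,0,0],0],[70,[0,0,0],0],[70,[0,0,0],0]]' 40
python3 - <<'E'
from m import *
g=lipg(.146);p=np.array([.435,.2719,.0523])
# arc deltas: x,z in tool axes
for th0,th1,n in[(.146,.5,5),(.5,1.83,16)]:
    ths=np.linspace(th0,th1,n+1)
    d=np.diff([[-.178*np.cos(t)*1000,.178*np.sin(t)*1000] for t in ths],axis=0)
    print([[round(a,1),round(-b,1)] for a,b in d])
E
```

```text
time: 3.28
tcp_pos: [0.4352, 0.2722, 0.0532]
tool_rot: [1.0, -0.027, -0.0, 0.0]
force: [-1.4, 0.9, -4.8]
opening: 0.078
finger_force: 49.4
[[np.float64(2.3), np.float64(-12.4)], [np.float64(3.1), np.float64(-12.2)], [np.float64(4.0), np.float64(-11.9)], [np.float64(4.8), np.float64(-11.6)], [np.float64(5.6), np.float64(-11.3)]]
[[np.float64(7.6), np.float64(-12.7)], [np.float64(8.7), np.float64(-12.0)], [np.float64(9.6), np.float64(-11.2)], [np.float64(10.5), np.float64(-10.4)], [np.float64(11.3), np.float64(-9.5)], [np.float64(12.1), np.float64(-8.5)], [np.float64(12.8), np.float64(-7.5)], [np.float64(13.3), np.float64(-6.4)], [np.float64(13.8), np.float64(-5.3)], [np.float64(14.2), np.float64(-4.1)], [np.float64(14.5), np.float64(-2.9)], [np.float64(14.7), np.float64(-1.7)], [np.float64(14.8), np.float64(-0.5)], [np.float64(14.8), np.float64(0.8)], [np.float64(14.7), np.float64(2.0)], [np.float64(14.4), np.float64(3.2)]]
```

```bash
python3 -m pendant '[[70,[2.3,0,-12.4],0],[70,[3.1,0,-12.2],0],[70,[4,0,-11.9],0],[70,[4.8,0,-11.6],0],[70,[5.6,0,-11.3],0],[70,[0,0,0],0]]' 40
python3 - <<'E'
from m import *
from cell import manip
t=manip.get_image("top")[...,::-1].copy();s=manip.get_image("side")[...,::-1].copy()
cv2.imwrite('pics/top2.png',t);cv2.imwrite('pics/side2.png',s)
cv2.imwrite('pics/E.png',np.hstack([cell(t,155,165,4,400,400),cell(s,165,100,3.6,400,400)]))
E
```

```text
time: 3.78
tcp_pos: [0.4573, 0.271, 0.1141]
tool_rot: [1.0, -0.027, 0.001, -0.0]
force: [4.5, -3.0, -2.5]
opening: 0.0779
finger_force: 53.7
```

View pics/E.png

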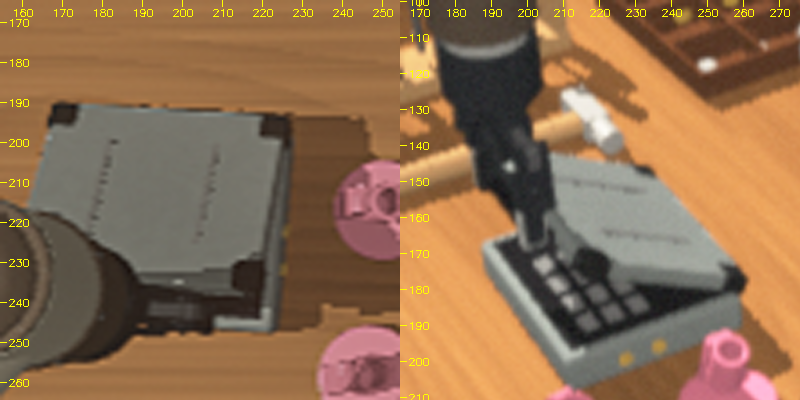

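The lid is rising with the fingers: its front corner is at side (217,173) and the keypad is now visible. I'll continue the arc.

```bash
python3 -m pendant '[[70,[7.6,0,-12.7],0],[70,[8.7,0,-12],0],[70,[9.6,0,-11.2],0],[70,[10.5,0,-10.4],0],[70,[11.3,0,-9.5],0],[70,[12.1,0,-8.5],0],[70,[12.8,0,-7.5],0],[70,[13.3,0,-6.4],0],[70,[0,0,0],0]]'
python3 -m pendant '[[70,[13.8,0,-5.3],0],[70,[14.2,0,-4.1],0],[70,[14.5,0,-2.9],0],[70,[14.7,0,-1.7],0],[70,[14.8,0,-0.5],0],[70,[14.8,0,0.8],0],[70,[14.7,0,2],0],[70,[14.4,0,3.2],0],[70,[0,0,0],0]]'
python3 - <<'E'
from m import *
from cell import manip
t=manip.get_image("top")[...,::-1].copy();s=manip.get_image("side")[...,::-1].copy()
cv2.imwrite('pics/top3.png',t);cv2.imwrite('pics/side3.png',s)
E
```

```text
time: 4.63
tcp_pos: [0.5418, 0.2661, 0.1899]
tool_rot: [1.0, -0.029, -0.001, 0.001]
force: [2.3, -1.8, -5.6]
opening: 0.0774
finger_force: 53.1
time: 5.38
tcp_pos: [0.6593, 0.2593, 0.2011]
tool_rot: [1.0, -0.027, 0.002, 0.001]
force: [3.3, -3.4, 0.2]
opening: 0.0767
finger_force: 47.2
```

```bash
python3 -m pendant '[[85.4,[0,0,0],0],[85.4,[0,0,0],0],[85.4,[0,0,0],0],[85.4,[0,0,-10],0],[85.4,[0,0,-25],0],[85.4,[0,0,-35],0],[85.4,[-10,20,-20],0],[85.4,[-20,40,0],0],[85.4,[-20,40,0],0],[85.4,[-20,40,0],0],[85.4,[-20,40,0],0],[85.4,[0,0,0],0]]'
python3 - <<'E'
from m import *
from cell import manip
t=manip.get_image("top")[...,::-1].copy();s=manip.get_image("side")[...,::-1].copy()
cv2.imwrite('pics/top4.png',t);cv2.imwrite('pics/side4.png',s)
cv2.imwrite('pics/F.png',np.hstack([cell(t,150,150,4.5,400,500),cell(s,180,70,3.8,400,500)]))
c=cams()
for th in(1.7,1.83,1.95):
    L=np.array([[-.184,.04,.0],[-.184,-.04,.0],[-.16,.09,0],[-.16,-.09,0],[0,-.09,0]])
    Q=R.from_euler('z',T[2]).apply(R.from_euler('y',th).apply(L)+[.08,0,.042])+[T[0],T[1],0]
    print(th,proj(c["top"],Q).round(1).tolist(),proj(c["side"],Q).round(1).tolist())
E
```

```text
time: 6.48
tcp_pos: [0.5594, 0.0917, 0.2919]
tool_rot: [1.0, -0.028, 0.0, -0.0]
force: [-0.8, 0.2, -0.5]
opening: 0.0853
finger_force: 0.0
1.7 [[169.7, 173.1], [199.7, 174.7], [153.8, 175.3], [219.7, 178.9], [227.2, 196.6]] [[243.5, 106.2], [256.9, 119.2], [235.1, 105.9], [265.0, 135.5], [260.0, 182.4]]
1.83 [[171.1, 165.0], [200.8, 166.6], [155.1, 168.3], [220.5, 171.9], [227.2, 196.6]] [[250.7, 105.5], [264.3, 118.3], [241.3, 105.3], [271.4, 134.6], [260.0, 182.4]]
1.95 [[172.5, 158.1], [202.0, 159.7], [156.4, 162.5], [221.4, 166.0], [227.2, 196.6]] [[257.1, 105.6], [270.8, 118.4], [246.7, 105.4], [277.1, 134.5], [260.0, 182.4]]
```

View pics/F.png

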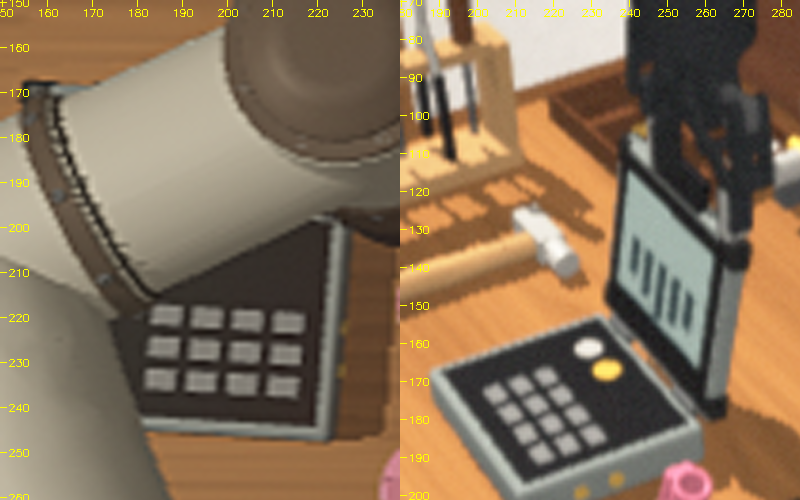

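```bash
python3 -m pendant '[[85.4,[-20,30,0],0],[85.4,[-20,30,0],0],[85.4,[-20,30,0],0],[85.4,[-20,30,0],0],[85.4,[-20,30,0],0],[85.4,[0,0,0],0]]'
python3 - <<'E'
from m import *
from cell import manip
t=manip.get_image("top")[...,::-1].copy();s=manip.get_image("side")[...,::-1].copy()
cv2.imwrite('pics/top5.png',t);cv2.imwrite('pics/side5.png',s)
cv2.imwrite('pics/G.png',np.hstack([cell(t,150,150,4.8,400,500),cell(s,225,90,5,300,500)]))
E
```

```text
time: 7.08
tcp_pos: [0.4529, -0.0502, 0.2906]
tool_rot: [1.0, -0.028, 0.0, -0.0]
force: [0.4, 0.6, -0.4]
opening: 0.0851
finger_force: 0.0
```

View pics/G.png

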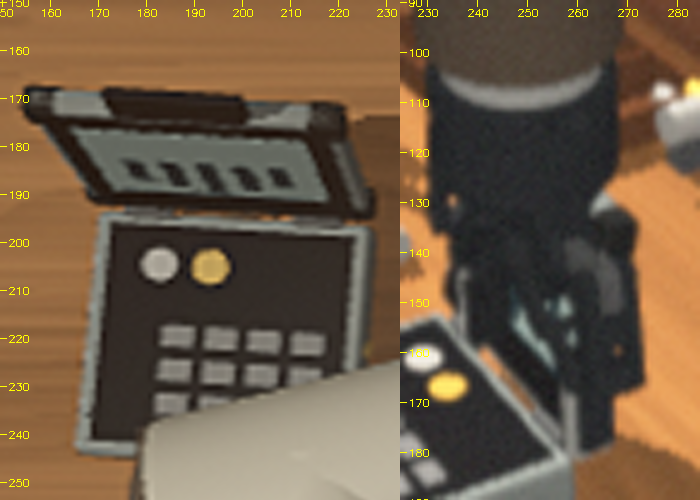

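The screen stands at about 1.73 rad: in the top picture the front inner corners are at (156,174) and (219.5,176.6). I'll nudge it about 0.1 rad further.

```bash
python3 -m pendant '[[0,[13.6,-35.5,0],0],[0,[13.6,-35.5,0],0],[0,[13.6,-35.5,0],0],[0,[13.6,-35.5,0],0],[0,[13.6,-35.5,0],0],[0,[13.6,-35.5,0],0],[0,[13.6,-35.5,0],0],[0,[13.6,-35.5,0],0],[0,[13.6,-35.5,0],0],[0,[0,0,0],0]]'
python3 -m pendant '[[0,[0,0,30],0],[0,[0,0,30],0],[0,[0,0,30],0],[0,[0,0,26],0],[0,[0,0,0],0]]'
python3 - <<'E'
from m import *
go([.634,.262,.175],-.053)
E
```

```text
time: 8.02
tcp_pos: [0.5969, 0.2721, 0.2861]
tool_rot: [1.0, -0.024, -0.001, 0.0]
force: [0.8, -1.3, -0.2]
opening: 0.0001
finger_force: 0.0
time: 8.43
tcp_pos: [0.5917, 0.2644, 0.1662]
tool_rot: [1.0, -0.026, -0.006, 0.003]
force: [-0.7, -0.3, -1.4]
opening: 0.0
finger_force: 0.0
t 8.43 az -0.053 shift [42.3  0.2 -9.3] x 1 turn -0.0 F [-0.7 -0.3 -1.4] op 0.0
```

```bash
python3 -m pendant '[[0,[0,0,-4],0],[0,[10,0,-4],0],[0,[10,0,0],0],[0,[6,0,0],0],[0,[0,0,0],0]]'; python3 -m pendant '[[0,[5,0,0],0],[0,[5,0,0],0],[0,[5,0,0],0],[0,[0,0,0],0]]'
```

```text
time: 8.85
tcp_pos: [0.6226, 0.2634, 0.183]
tool_rot: [1.0, -0.027, 0.001, -0.001]
force: [-0.1, -0.0, 0.1]
opening: 0.0002
finger_force: 0.0
time: 9.18
tcp_pos: [0.6354, 0.2621, 0.1806]
tool_rot: [1.0, -0.027, -0.001, 0.0]
force: [-4.0, 1.7, -1.3]
opening: -0.0004
finger_force: 1.5
```

```bash
for i in 1 2; do python3 -m pendant '[[0,[2,0,0],0],[0,[2,0,0],0],[0,[0,0,0],0]]'|grep -E "tcp|force: \["; done
python3 - <<'E'
from m import *
from cell import manip
im=manip.get_image("top");cv2.imwrite('pics/top6.png',im[...,::-1])
a=cv2.imread('pics/top5.png',0);b=cv2.imread('pics/top6.png',0)
for x in(156,158,162,166): print(x,a[160:182,x],b[160:182,x])
E
```

```text
tcp_pos: [0.6387, 0.2617, 0.1803]
force: [-4.7, 1.1, -2.7]
tcp_pos: [0.6431, 0.2612, 0.1808]
force: [-5.7, 0.9, -2.3]
156 [121 117 114 114 114 118 120  96  30  64  66  60  40  32  27  67 127 119
 118 107 113 113] [ 89  90  84  83  91  93  53  42  78  78  68 126 119 120 124 123 122 123
 123 113 118 117]
158 [121 117 113 113 114 119 120 110  30  77  64  67  39  39  30  34 107 117
 123 110 114 113] [ 89  87  87  90  91  92  66  43  43  43  47  96 125 123 125 123 122 123
 122 113 120 118]
162 [121 115 113 114 113 117 119 121  61 132 128 130 133 120  41  27  29  29
  29  26  57  84] [ 89  89  89  89  91  85  58  48  42  44  45  44  30  28  51  79  85 116
 119 117 120 118]
166 [121 116 114 113 118 117 117 119 104 119 124 125 128 126  57  22  56 116
  86  71  43  24] [88 88 89 92 79 58 41 45 43 44 45 45 45 34 34 32 31 33 33 31 30 24]
```

```bash
python3 -m pendant '[[0,[2.5,0,0],0],[0,[2,0,0],0],[0,[0,0,0],0]]'|grep -E "tcp|force: \["
python3 -m pendant '[[0,[-15,0,0],0],[0,[-25,0,0],0],[0,[-25,0,-30],0],[0,[-20,0,-40],0],[0,[-10,40,-30],0],[0,[-10,40,0],0],[0,[-10,40,0],0],[0,[0,40,0],0],[0,[0,40,0],0],[0,[0,40,0],0],[0,[0,40,0],0],[0,[0,0,0],0]]'
python3 - <<'E'
from m import *
from cell import manip
im=manip.get_image("top");cv2.imwrite('pics/top7.png',im[...,::-1])
a=cv2.imread('pics/top5.png',0);b=cv2.imread('pics/top7.png',0)
for x in(158,160,162,166,205,210): print(x,a[158:182,x],b[158:182,x],sep='\n')
E
```

```text
tcp_pos: [0.6483, 0.2611, 0.1815]
force: [-4.2, 0.2, -2.2]
time: 10.98
tcp_pos: [0.5231, -0.0104, 0.2759]
tool_rot: [1.0, -0.03, 0.004, 0.0]
force: [0.4, -0.1, -1.1]
opening: 0.0001
finger_force: 0.0
158
[114 118 121 117 113 113 114 119 120 110  30  77  64  67  39  39  30  34
 107 117 123 110 114 113]
[114 120  96  31  84  50  59  43  37  33  34  88 125 116 112 116 119 117
 117 117 117 108 113 113]
160
[114 119 121 116 113 113 114 118 121 126  24  50  58  78  57  45  28  26
  26  44  75 106 118 115]
[114 121 127  32 104  59  64  44  38  35  32  44  85  91 110 115 121 119
 118 118 117 107 112 113]
162
[113 118 121 115 113 114 113 117 119 121  61 132 128 130 133 120  41  27
  29  29  29  26  57  84]
[114 119 125  28 104  82  94  76  46  31  35  34  32  32  52  48  81  91
 112 117 121 109 114 112]
166
[113 118 121 116 114 113 118 117 117 119 104 119 124 125 128 126  57  22
  56 116  86  71  43  24]
[113 118 121  99 119 117 120 128 104  56  30  35  65  86  50  53  29  33
  35  34  33  35  52  50]
205
[112 113 117 113 111 117 121 117 120 121 115 116 117  72  77  79 109 134
  80  24  29  87 105 102]
[112 113 116 113 112 122  70  78  80 106 125  73  32  36  58 124 117 114
 115 115 115 115 118 106]
210
[113 113 115 113 110 117 121 116 121 121 114 115 115  83 128 124 128 126
  94  31  29  73 107 103]
[113 113 115 113 112 119  77 120 121 126 130  88  33  37  46 131 117 115
 115 115 116 116 117  97]
```

```bash
python3 -m pendant '[[60,[0,0,0],0.1206],[60,[0,0,0],0.1206],[60,[0,0,0],0.1206],[60,[0,0,0],0.1206],[60,[0,0,0],0.1206],[60,[0,0,0],0.1206],[60,[0,0,0],0.1206],[60,[0,0,0],0.1206],[60,[0,0,0],0.1206],[60,[0,0,0],0.1206],[60,[0,0,0],0.1206],[60,[0,0,0],0]]'|head -3
python3 - <<'E'
from m import *
az,t=-1.3798,.40
ax=np.array([np.sin(t)*np.cos(az),np.sin(t)*np.sin(az),np.cos(t)])
g=np.array([.5204,-.0197,.072])+.070*ax; print(g)
go([g[0],g[1],.22],az); go(g-[0,0,.019],az)
E
```

```text
time: 12.03
tcp_pos: [0.5237, -0.0042, 0.2747]
tool_rot: [0.771, -0.637, 0.002, -0.002]
[ 0.52557483 -0.04646359  0.13647427]
t 12.03 az -1.381 shift [41.8  6.4 54.7] x 1 turn -0.0013 F [ 0.7  0.4 -0.3] op 60.0
t 12.03 az -1.381 shift [ 41.7   6.9 157.3] x 1 turn -0.0013 F [ 0.7  0.4 -0.3] op 60.0
```

```bash
python3 -m pendant '[[60,[21,3.3,0],0],[60,[21,3.3,0],0],[60,[0,0,25],0],[60,[0,0,25],0],[60,[0,0,0],0]]'|head -2
python3 - <<'E'
from m import *
go([.5256,-.0465,.1175],-1.3798)
E
```

```text
time: 12.45
tcp_pos: [0.5216, -0.0474, 0.2196]
t 12.45 az -1.378 shift [  0.   -4.8 102. ] x 1 turn 0.0015 F [-0.5  0.9 -0.8] op 60.2
```

```bash
python3 -m pendant '[[60,[0,-2,30],0],[60,[0,-2,30],0],[60,[0,0,25],0],[60,[0,0,10],0],[60,[0,0,5],0],[60,[0,0,0],0],[60,[0,0,0],0]]'
python3 - <<'E'
from m import *
from cell import manip
go([.5256,-.0465,.1175],-1.3798)
s=manip.get_image("side")[...,::-1].copy();t=manip.get_image("top")[...,::-1].copy()
cv2.imwrite('pics/side8.png',s);cv2.imwrite('pics/top8.png',t)
E
```

```text
time: 13.03
tcp_pos: [0.5289, -0.0463, 0.1251]
tool_rot: [0.772, -0.636, 0.001, -0.001]
force: [-0.1, 0.4, 0.1]
opening: 0.0597
finger_force: 0.0
t 13.03 az -1.379 shift [-0.5  3.3  7.6] x 1 turn 0.0009 F [-0.1  0.4  0.1] op 59.7
```

```bash
python3 -m pendant '[[60,[0,2.5,5],0],[60,[0,0,0],0],[60,[0,0,0],0]]' 25 | head -2;python3 -m pendant '[[15,[0,0,0],0],[15,[0,0,0],0],[15,[0,0,0],0],[15,[0,0,0],0],[15,[0,0,0],0],[15,[0,0,0],0],[15,[0,0,0],0],[15,[0,0,0],0]]' 25
```

```text
time: 13.38
tcp_pos: [0.5246, -0.0472, 0.1186]
time: 14.05
tcp_pos: [0.526, -0.0469, 0.1187]
tool_rot: [0.771, -0.637, 0.001, -0.001]
force: [5.0, 0.4, -2.0]
opening: 0.0213
finger_force: 25.7
```

```bash
python3 -m pendant '[[15,[0,0,0],0],[15,[0,0,0],0],[15,[3.5,0,-9.4],0],[15,[3.5,0,-9.4],0],[15,[3.5,0,-9.4],0],[15,[0,0,0],0]]' 60|grep -vE "rot|time"; python3 -m pendant '[[15,[3.5,0,-9.4],0],[15,[3.5,0,-9.4],0],[15,[3.5,0,-9.4],0],[15,[3.5,0,-9.4],0],[15,[3.5,0,-9.4],0],[15,[5,0,-15],0],[15,[0,0,-30],0],[15,[0,0,-20],0],[15,[0,0,0],0],[15,[0,0,0],0]]'
python3 - <<'E'
from cell import manip
import cv2
for n in("top","side"): cv2.imwrite(f'pics/{n}9.png',manip.get_image(n)[...,::-1])
E
```

```text
tcp_pos: [0.5276, -0.0579, 0.1481]
force: [4.0, -0.5, 0.9]
opening: 0.0206
finger_force: 58.4
time: 15.38
tcp_pos: [0.5311, -0.0796, 0.2601]
tool_rot: [0.771, -0.637, 0.001, -0.001]
force: [-0.1, 0.1, -2.2]
opening: 0.0205
finger_force: 58.2
```

```bash
python3 -m pendant '[[15,[0,0,-5],0.1253],[15,[0,0,0],0],[15,[0,0,0],0]]' >/dev/null; python3 -m pendant '[[15,[0,0,0],0.125],[15,[0,0,0],0.125],[15,[0,0,0],0.125],[15,[0,0,0],0.125],[15,[0,0,0],0.125],[15,[0,0,0],0.125],[15,[0,0,0],0.125],[15,[0,0,0],0.125],[15,[0,0,0],0.125],[15,[0,0,0],0.125],[15,[0,0,0],0]]'|head -2
python3 - <<'E'
from m import *
go([.4647,-.2546,.255],-2.634)
E
```

```text
time: 16.4
tcp_pos: [0.5301, -0.0795, 0.257]
t 16.4 az -2.632 shift [ 142.5 -121.     2.3] x 1 turn 0.0015 F [-0.9 -0.7 -0.4] op 20.5out of range
```

```bash
python3 -m pendant '[[15,[23.7,-20.2,0],0],[15,[23.7,-20.2,0],0],[15,[23.7,-20.2,0],0],[15,[23.7,-20.2,0],0],[15,[23.7,-20.2,0],0],[15,[23.7,-20.2,0],0],[15,[0,0,15],0],[15,[0,0,15],0],[15,[0,0,0],0],[15,[0,0,0],0],[15,[0,0,0],0]]'
python3 - <<'E'
from m import *
from cell import manip
c=cams();s=manip.read_state();M=R.from_quat(s["tool_rot"]).as_matrix();p=s["tcp_pos"]
t=manip.get_image("top")[...,::-1].copy();d=manip.get_image("side")[...,::-1].copy()
cv2.imwrite('pics/top10.png',t);cv2.imwrite('pics/side10.png',d)
cv2.imwrite('pics/H.png',np.hstack([cell(t,325,190,6,400,500),cell(d,285,195,5.5,400,500)]))
print(p)
for tilt in(.35,.4,.45):
    ax=np.array([np.sin(tilt),0,-np.cos(tilt)]);g=np.array([0,0,-.019])
    X=np.array([p+M@(g-.1287*ax),p+M@(g-.0707*ax),p+M@(g+.0413*ax)])
    print(tilt,proj(c["top"],X).round(1).tolist(),proj(c["side"],X).round(1).tolist(),X[0])
E
```

```text
time: 17.32
tcp_pos: [0.4667, -0.2547, 0.229]
tool_rot: [-0.254, 0.967, -0.0, -0.0]
force: [0.3, -0.5, -1.7]
opening: 0.0207
finger_force: 58.2
[ 0.46668258 -0.25473443  0.22895565]
0.35 [[364.7, 226.2], [372.8, 230.6], [391.0, 240.6]] [[318.5, 266.2], [316.3, 256.1], [311.3, 233.2]] [ 0.50511562 -0.23311531  0.12704338]
0.4 [[363.8, 224.3], [372.3, 229.5], [391.4, 241.3]] [[319.6, 263.7], [316.9, 254.6], [310.9, 234.2]] [ 0.51033152 -0.23017414  0.12939807]
0.45 [[363.0, 222.4], [371.8, 228.4], [391.7, 242.0]] [[320.7, 261.1], [317.6, 253.1], [310.5, 235.1]] [ 0.51543832 -0.22729434  0.13204908]
```

View pics/H.png

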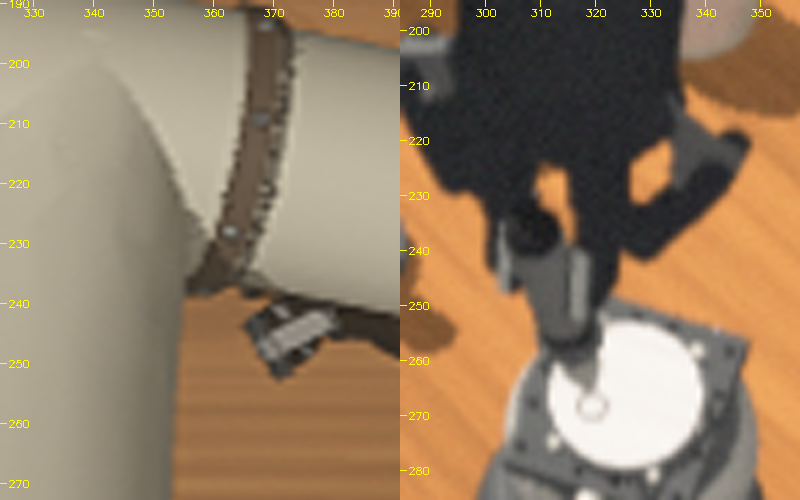

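Run:
```python
import cv2
a=cv2.imread('pics/side10.png',0);b=cv2.imread('pics/side0.png',0)
print('cols 306..330')
for r in range(226,274): print(r,' '.join('%3d'%v for v in a[r,302:331]),'|' if r>250 else '',' '.join('%3d'%v for v in b[r,312:328]) if r>255 else '')
```

```text
cols 306..330
226  38  40  40  37  34  34  41  52  92 113 137 138 129  69  44  40  43  39  42  41  41  40  35  37  64 147 169 174 179  
227  40  43  38  31  33  38  43  68 131 145 170 176 166  91  48  37  37  43  39  40  38  40  31  36  66 144 162 170 175  
228  36  35  46  34  37  44  42  85 154 169 177 180 172  97  46  42  43  37  42  38  37  36  41  40  66 148 165 162 166  
229  40  38  36  35  39  38  48  94 138 163 171 175 174 104  55  37  38  39  44  40  35  40  41  38  67 147 166 159 160  
230  38  44  39  43  38  40  47  81 109 158 166 172 171 106  59  43  37  41  34  41  41  42  35  36  57 140 159 159 133  
231  39  38  41  39  36  32  36  46  94 146 160 166 166 104  54  40  39  37  42  38  38  39  41  40  51  99 126 128  88  
232  41  40  42  37  31  34  31  34  74 117 140 155 161 118  67  43  37  41  38  38  36  38  37  39  40  54  57  56  49  
233  37  42  45  32  28  29  32  28  39  62  94 126 150 141  91  50  39  38  42  36  37  40  37  41  39  42  32  38  38  
234  42  48  51  47  37  30  22  27  31  24  43  85 143 150 106  62  45  38  40  41  39  41  44  34  38  40  3
[... 5226 characters left out ...]
 170 238 245 245 243 227 224 226 225 212 229 243 245 245 245 245 244 243 244 | 172 240 247 246 244 230 227 226 225 213 230 244 245 246 246 245
271 165 169 194 199 143 122 116 116 117 116 142 232 244 245 244 243 228 223 222 225 243 245 245 245 245 246 244 245 245 | 143 234 245 246 247 244 229 225 224 226 242 245 246 247 247 247
272 166 173 192 187 138 118 114 116 118 116 131 205 241 244 246 245 243 244 244 244 245 246 246 245 246 246 246 245 246 | 134 203 241 245 246 245 245 245 244 246 246 247 247 246 247 247
273 163 169 185 167 128 115 114 113 115 119 146 163 229 243 244 245 245 245 245 245 246 246 246 246 247 246 246 246 246 | 148 162 229 245 246 246 246 246 245 247 246 246 247 247 247 247
```

```bash
cat > tip.py <<'E'
import cv2,numpy as np
from cell import manip
F=[]
a=manip.get_image("side")[...,::-1];F.append(manip.read_state()["force"])
import sys
cv2.imwrite(f'pics/side_{sys.argv[1]}.png',a);g=cv2.cvtColor(a,cv2.COLOR_BGR2GRAY)
s=manip.read_state();print(s["time"],s["tcp_pos"].round(4),s["force"].round(2))
print('     ',' '.join('%3d'%v for v in range(308,330)))
for r in range(258,274): print(r,' ',' '.join('%3d'%v for v in g[r,308:330]))
E
python3 -m pendant '[[15,[-2,0,5.6],0],[15,[-2,0,5.6],0],[15,[-2.2,0,5.7],0],[15,[0,0,0],0],[15,[0,0,0],0],[15,[0,0,0],0]]' >/dev/null; python3 tip.py a
```

```text
17.9667 [ 0.4719 -0.2518  0.2118] [ 0.59  0.22 -1.33]
      308 309 310 311 312 313 314 315 316 317 318 319 320 321 322 323 324 325 326 327 328 329
258   167 165 105  78  86  89  89  90  92  90  81  56  50  99 177 240 246 246 245 245 245 245
259   174 169 119  69  71  82  83  89  83  76  65  49  61  89 164 237 245 246 246 246 246 246
260   182 154 120  73  58  60  61  69  66  57  57  58  72  94 187 239 244 245 245 246 245 246
261   174 136 110  93  65  49  42  54  57  54  64  71  78 116 221 243 245 245 245 245 245 245
262   152 125 107 101  86  68  57  60  59  67  69  77  83 147 234 244 245 244 246 245 245 245
263   140 121 118 104 114  93  80  77  75  80  78  76  93 155 234 243 244 245 245 244 245 245
264   127 118 119 121 165 160 122  89  79  83  88 100 112 154 236 243 244 244 245 244 244 244
265   120 119 119 134 218 227 199 132 110 104 114 124 129 168 238 245 245 245 244 243 244 244
266   119 111 115 141 232 243 240 185 138 126 130 133 135 174 237 244 245 244 245 245 244 245
267    99  91 110 142 236 245 243 228 193 139 134 134 143 193 223 241 244 245 244 245 245 246
268    89  78 111 137 230 244 245 243 233 170 152 146 171 218 198 237 244 244 244 244 244 244
269   106 100 111 128 206 241 245 245 242 197 205 202 218 224 212 240 245 244 243 245 245 244
270   115 114 116 121 171 238 245 245 244 227 223 221 220 211 229 242 246 245 245 245 244 244
271   116 119 115 116 137 233 245 246 245 243 229 224 221 219 226 242 245 246 245 245 246 245
272   115 113 116 117 133 204 241 245 246 246 245 243 230 221 196 225 243 245 246 246 246 246
273   115 116 114 121 145 162 228 243 245 245 245 244 228 196 177 186 224 244 246 246 246 246
```

```bash
cat > ft.py <<'E'
import numpy as np
from cell import manip
from m import R
n=np.array([-.2997,-.1667,.9394]);f=[];p=[]
for i in range(6): manip.get_image("side");s=manip.read_state();f.append(s["force"]);p.append(s["tcp_pos"])
f=np.array(f);print(round(s["time"],2),"tcp",np.mean(p,0).round(4),"F",f.mean(0).round(2),"sd",f.std(0).round(2),"Fn",(f@n).mean().round(2))
E
python3 ft.py; for i in 1; do python3 -m pendant '[[15,[-1,0,2.8],0],[15,[0,0,0],0],[15,[0,0,0],0]]' >/dev/null; python3 ft.py; done
```

```text
18.27 tcp [ 0.4719 -0.2518  0.2119] F [-0.21 -0.24 -0.99] sd [0.61 0.44 0.47] Fn -0.83
18.82 tcp [ 0.4727 -0.2512  0.2089] F [ 0.18  0.   -0.89] sd [0.43 0.46 0.19] Fn -0.89
```

```bash
python3 -m pendant '[[15,[-0.5,0,1.4],0],[15,[0,0,0],0],[15,[0,0,0],0]]' >/dev/null; python3 ft.py; python3 -m pendant '[[15,[-0.5,0,1.4],0],[15,[0,0,0],0],[15,[0,0,0],0]]' >/dev/null; python3 ft.py; python3 tip.py b
```

```text
19.37 tcp [ 0.4731 -0.251   0.2075] F [-0.32  0.01 -0.88] sd [0.55 0.27 0.3 ] Fn -0.73
19.92 tcp [ 0.4735 -0.2507  0.2061] F [ 0.41 -0.47 -1.31] sd [0.47 0.42 0.46] Fn -1.27
19.9667 [ 0.4736 -0.2507  0.2061] [ 0.22  0.28 -1.69]
      308 309 310 311 312 313 314 315 316 317 318 319 320 321 322 323 324 325 326 327 328 329
258   168 166 117  85  88  89  94  92  95 104 110  89  63  99 195 242 246 246 244 245 244 243
259   172 167 125  83  83  90  89  93  92  92  84  61  56  81 166 238 245 246 245 246 246 246
260   180 156 110  72  70  80  88  87  81  75  57  51  63  80 140 235 245 245 245 246 245 245
261   173 136 116  82  56  57  64  69  58  56  51  56  70  84 151 235 244 245 246 245 246 245
262   154 123 115  97  69  47  42  44  49  46  66  69  79  95 181 239 245 245 246 245 245 245
263   139 118 115 100  81  67  57  59  60  68  69  77  79 119 218 242 244 244 244 245 244 246
264   126 117 118 106 108  90  76  76  76  74  83  80  92 138 234 244 244 244 245 245 244 243
265   121 120 118 125 183 165 121  92  83  86  91 102 112 143 235 244 245 245 245 245 244 244
266   113 113 115 140 230 230 207 158 115 104 114 128 126 142 232 244 244 245 245 245 245 245
267    97  89 113 140 236 242 241 216 149 128 131 132 127 145 215 240 244 244 245 245 246 245
268    93  80 109 141 228 243 244 234 194 138 131 132 137 171 186 238 244 244 244 244 244 244
269   107  99 111 129 206 241 245 244 233 174 155 136 141 177 197 238 245 244 245 244 243 243
270   117 114 116 118 171 239 245 245 244 223 187 139 131 143 194 239 245 245 245 245 245 244
271   116 117 118 116 142 234 245 245 245 243 222 168 145 146 175 222 243 246 245 246 245 245
272   115 116 116 117 132 205 242 245 246 245 243 224 185 169 172 190 240 245 246 245 246 245
273   115 117 113 123 147 163 228 243 245 245 245 242 225 185 172 177 225 244 246 246 246 246
```

```bash
python3 -m pendant '[[15,[-0.5,0,1.4],0],[15,[0,0,0],0],[15,[0,0,0],0]]' >/dev/null; python3 ft.py; python3 -m pendant '[[15,[-0.5,0,1.4],0],[15,[0,0,0],0],[15,[0,0,0],0]]' >/dev/null; python3 ft.py; python3 tip.py c
```

```text
20.52 tcp [ 0.474  -0.2506  0.2049] F [-0.26 -0.93  0.33] sd [0.54 0.41 0.31] Fn 0.55
21.07 tcp [ 0.4745 -0.2503  0.2034] F [-0.63 -0.71  0.85] sd [0.47 0.36 0.38] Fn 1.1
21.1167 [ 0.4745 -0.2503  0.2034] [ 0.57 -0.33  1.99]
      308 309 310 311 312 313 314 315 316 317 318 319 320 321 322 323 324 325 326 327 328 329
258   169 170 117  87  89  92  93  92  99 120 120 105  63  97 191 242 246 246 245 245 244 244
259   174 169 127  88  88  90  94  90  95  95  97  85  54  77 157 238 245 245 246 246 246 246
260   180 155 114  77  75  83  89  92  93  90  82  56  52  72 124 235 245 245 245 246 245 246
261   173 136 111  78  66  67  79  78  81  75  68  56  51  74 127 235 245 244 245 245 245 246
262   153 123 109  95  61  51  56  59  62  48  53  59  68  91 171 237 244 244 245 244 245 245
263   138 119 117 107  91  60  56  52  50  54  70  72  77 115 218 241 244 244 244 245 245 245
264   129 119 116 112 122  98  73  65  67  68  85  84  82 129 234 243 244 243 244 244 244 245
265   121 121 118 128 182 153 108  87  80  73  80  90 101 133 228 244 245 244 244 245 244 244
266   115 111 116 141 230 222 199 148 107  97 102 112 125 140 215 242 245 245 245 246 245 244
267   100  91 111 141 236 243 240 197 139 122 128 129 131 147 199 238 244 244 244 245 245 245
268    92  78 110 135 231 243 243 226 188 145 133 133 136 160 180 237 244 244 244 244 244 245
269   106  99 112 131 207 242 245 243 233 176 154 132 134 157 192 239 245 245 244 244 243 244
270   116 112 114 120 168 239 244 245 244 223 184 133 125 133 192 239 245 245 245 245 245 244
271   118 116 114 116 139 233 245 246 245 243 223 163 140 145 174 223 243 246 245 245 245 245
272   112 117 117 117 133 204 240 245 245 245 242 223 184 171 171 190 238 245 246 246 245 246
273   113 117 115 118 145 162 230 243 245 245 244 243 224 184 174 181 223 231 243 246 246 246
```

```bash
python3 -m pendant '[[15,[-0.6,0,1.4],0],[15,[-0.5,0,1.4],0],[15,[0,0,0],0],[15,[0,0,0],0]]' >/dev/null; python3 ft.py; python3 ft.py;python3 tip.py d
```

```text
21.75 tcp [ 0.4755 -0.2498  0.2006] F [-0.57 -1.08  1.98] sd [0.37 0.2  0.3 ] Fn 2.21
22.05 tcp [ 0.4755 -0.2498  0.2006] F [-0.46 -1.35  2.37] sd [0.51 0.51 0.48] Fn 2.59
22.1 [ 0.4754 -0.2498  0.2005] [-0.48 -1.68  1.78]
      308 309 310 311 312 313 314 315 316 317 318 319 320 321 322 323 324 325 326 327 328 329
258   170 167 123  90  91  89  91  88  80 122 133 115  75 101 216 243 246 246 245 245 244 243
259   173 169 127  92  87  90  91  91  87 103 117 101  61  78 164 236 244 246 246 246 246 246
260   179 153 109  80  83  86  90  94  91  92  88  70  45  61 118 227 243 245 245 246 246 246
261   176 136 108  73  73  77  84  86  88  80  61  47  58  68 107 221 244 245 245 246 245 245
262   154 126 115  97  64  56  64  71  77  60  41  38  62  77 122 233 244 245 245 245 245 246
263   138 120 118 111  88  59  52  52  54  53  50  58  72  83 153 235 243 245 244 245 245 245
264   124 118 116 116 105  74  67  59  67  67  70  71  76 105 200 239 244 244 244 244 244 244
265   120 118 115 123 153 123  97  79  76  78  80  77  87 123 218 242 245 246 245 244 243 243
266   113 113 117 134 212 209 168 119  85  82  86  99 110 131 202 240 245 245 245 245 245 245
267    99  88 114 141 234 242 230 177 122 105 113 125 128 134 199 238 244 244 244 245 245 245
268    90  81 110 136 230 242 243 226 178 138 132 133 132 141 181 237 244 243 243 244 244 244
269   108 100 111 130 210 242 245 243 227 175 147 134 129 146 191 240 245 245 244 244 243 244
270   116 114 115 122 171 238 245 245 243 226 177 131 120 129 190 239 245 245 244 245 245 245
271   117 115 116 114 141 234 245 246 246 243 223 162 144 147 174 223 242 246 245 245 245 245
272   117 118 116 117 131 203 241 245 245 245 242 224 183 169 174 183 225 242 246 246 245 246
273   115 114 116 121 143 162 228 243 245 245 245 242 197 171 171 171 186 224 243 246 246 246
```

```bash
python3 -c "
from cell import manip
print(manip.finish_job())"
```

```text
the job is handed in; nothing more can be done
None
```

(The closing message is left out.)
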